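Find the fullest snap-fastener tin by feel and hold it up

ROBOT

A 6-joint arm with a two-finger parallel gripper is mounted at the origin on a cart in front of the work surface, level with it; the furniture and walls round the work are solid. World frame = base frame: x ahead of the robot, y to its left, z up, the work surface at z = 0. Lengths are in m, angles in rad, forces in N, time in s.
With the tool pointing down it reaches from about 0.375 to 0.975 m from the base axis. Payload 3.8 kg.
Tool frame: the origin (TCP) lies midway between the tips of the shut fingers; the grasp point (between the pads) lies 19 mm behind it; z points along the fingers, y is the line along which they close (so a half turn about z gives the same grasp; the last joint's range is limited). The gripper opens to 85 mm and grips with 20 to 120 N. Pads are 22 mm wide; open, the fingers measure 114 mm over their backs; the gripper's body (76 mm by 85 mm) begins 54 mm behind the grasp point. The pads swing forward as they close: fully open they stand 13 mm farther back than shut.
Start: joints at [-1.151, 0.264, 1.604, -0, 1.274, -0.037], TCP at [0.298, -0.606, 0.231] pointing down, gripper open.
Joint ranges: [-2.63, 2.63], [-0.94, 2.18], [0.31, 2.57], [-1.31, 4.45], [0, 2.66], [-2.55, 2.55]. Speed limits (rad/s): [2.57, 2.57, 3.14, 3.14, 3.14, 3.14].

INTERFACE

Orientations are given as a rotation vector (axis times angle).
In Python, from workcell import status, read_camera, workorder, masks_of gives the robot as it stands.
- The arm moves only by the tool drive_tool, never from a script. Its argument "rows" is a list of rows, each a list of 7 numbers: the turn, a rotation vector about the tool's x, y, z in degrees, then the shift along the tool's x, y, z in m, then the opening, from 0 (shut) to 1 (fully open). In form: [[ax, ay, az, tx, ty, tz, claw], ...]. A call has 1 to 8 rows; each row shifts and turns the commanded pose from where the row before left it, along the tool's axes as they then stand; what a row does not reach is not made up. A row lasts 1/12 s, in which the tool goes at most 41.7 mm and 7.16 degrees, less where a joint would pass 70% of its speed; a pose out of reach is approached as far as the arm can. A call is refused whole if a number of a shift passes 0.0417 or a number of a turn 7.16, either way. A call with a gripper value outside its range is refused whole. The fingers move at their own pace and stop on an object; "force" is the grip in N (left out, the last holds). Time passes only in rows, so rows that do not move let the fingers close. It gives the time, the measured TCP pose, the force, the opening and the grip force at its end, in the units of the state.
- status.read_state(): the state, without advancing time (a new reading comes with each control period).
- read_camera(name): name is "side" or "top" or "wrist"; returns a dict with "color" (384x512x3 uint8, red, green, blue), "intrinsics" (3x3 intrinsics, pixels), "D" ([k1, k2, p1, p2, k3] as OpenCV has them; the pictures are not rectified), "world_from_camera" (4x4, takes a point from camera to world coordinates); the wrist camera has in their place "mount" (4x4, takes a point from camera to tool coordinates, whose origin is the TCP and whose axes are the flange's). Camera axes: x right, y up, looking along -z (the intrinsics and any distortion apply to the point x, -y, -z); pixel columns grow to the right and rows downward; lengths in m; the calibration is good to about 2 mm. A picture is of the moment at which its call begins: read the wrist's pose just before it. There is no depth.
- workorder.finish_job(): hands the job in; it is judged then, once.
Trained networks look in a picture, given as the dict that the camera call returned (one of the last four; its "shot" number tells which), for a name from the list of things; names that differ only in an ending like _2 or _b are one class to them, and where a whole thing is asked for, a point or a joint stands for the part that bears it (a point fixed in the world has none). Each returns a list of dicts, best first, with "score" (0 to 1); they miss things now and then, are a little off and sometimes report something else, mostly with a low value. They report only what shows in the picture. A call takes as long as a camera call.
- masks_of(picture, name): "mask" (384x512 bool, what is visible of it) and "bbox" ([left, top, right, bottom] in pixels, round what is visible of it).
The state is a dict: "time": time; "q": joint angles; "joint_vel": joint speeds; "joint_torque": joint torques, N m; "tool_pos": TCP position; "tcp_rot": TCP orientation; "wrist_force": force on the tool from outside, world axes, zero at the start; "torque": the same for the moment, N m; "width": opening from 0.0 (shut) to 1.0 (fully open); "grip_force": force on a finger pad.
Only numpy, scipy, OpenCV 4.12 (cv2) and the standard library are available. Lean on these libraries where they do the work, as an engineer would, in place of code of your own. Each camera call takes 0.05 s, during which the arm holds its last target. There are 200 camera calls.

TASK

Three closed tins of snap fasteners that look exactly alike stand in the three bays of the wooden tray. Heft them one after another from your left to your right: lift each straight up clear of the tray's walls, feel its weight for a moment and stand it back in its own bay; then take the heaviest (if it is the last one, you may keep it in hand) and finish while holding it in the gripper, upright and still with its underside at least 15 cm above the table, so that the press operator can take it. The other two must stand upright in their own bays at the end; tip no tin over and do not disturb the tape measure, soap and black spool behind the tray.

Things in the scene. Friction and masses are not known exactly. Their poses are not given: they have to be found in the camera images.
- tray: fixed wooden tray, 130 x 370 x 24 mm, lying across in front of the robot, turned up to 0.35 rad. Origin: centre of its underside, on the table; own y runs along its length to the left end, z up. Floor and walls 5 mm thick, walls 24 mm high; two cross walls part it into three bays, 120 (x) by 117 (y) mm inside, centred at own y = +0.1217, 0, -0.1217
- tin_left: the left (+y) one of three closed steel tins that look alike: 54 mm diameter, 80 mm tall, lid fixed and flush to 1 mm; stands loose in the left bay. Origin: centre of its underside; z up its axis. Tins weigh 0.15 to 0.8 kg, at least 0.12 kg apart; which is heaviest changes every time and only lifting tells. The pack inside has a few mm of play. Stands a 50 N grip
- tin_middle: the middle one of three closed steel tins that look alike: 54 mm diameter, 80 mm tall, lid fixed and flush to 1 mm; stands loose in the middle bay. Origin: centre of its underside; z up its axis. Tins weigh 0.15 to 0.8 kg, at least 0.12 kg apart; which is heaviest changes every time and only lifting tells. The pack inside has a few mm of play. Stands a 50 N grip
- tin_right: the right (-y) one of three closed steel tins that look alike: 54 mm diameter, 80 mm tall, lid fixed and flush to 1 mm; stands loose in the right bay. Origin: centre of its underside; z up its axis. Tins weigh 0.15 to 0.8 kg, at least 0.12 kg apart; which is heaviest changes every time and only lifting tells. The pack inside has a few mm of play. Stands a 50 N grip
- tape_measure: yellow tape measure, 56 x 100 x 26 mm, loose, behind the tray; leave alone. Origin: underside centre
- spot_soap: pale green soap bar, 42 x 70 x 22 mm, loose, behind the tray; leave alone. Origin: underside centre
- spool_3: black spool of thread, 48 x 70 x 85 mm (70 with its loose thread end), standing loose behind the tray; leave alone. Origin: underside

How it is judged:
By the outcome, as a careful person would: the job done as asked, in the order asked, and still so for the second after the job is handed in, while the arm keeps its last pose, push and grip.
It also fails if it takes over 64 s, if anything falls off the work surface, if the arm or the gripper's body presses on something with over 40 N, if the wrist force passes 120 N, or if a joint passes its speed limit or range.

## Working session

There is one attempt and no reset: what is moved stays moved. The work goes in short steps, Python scripts to look and compute and a tool call to move; the robot and the scene stay as the last step left them, time stands still between calls to the robot, and variables do not carry over. Pictures are saved under pics/ and viewed, at most 10 in all, crops included, and the job is handed in when it is done.

Besides the shell and the picture viewer there is one more tool, called after ">>>" by a JSON object that holds its "method" and its "body", one argument or row to a line. drive_tool: Moves the arm, as the interface text tells. Its arguments: {"type":"object","properties":{"rows":{"type":"array"},"force":{"type":"number"}},"required":["rows"]}

```bash
mkdir -p pics; cat > h.py <<'E'
import numpy as np,cv2
from scipy.spatial.transform import Rotation as R
from workcell import status,read_camera,workorder,masks_of
def W(p):
    s=status.read_state()
    if 'world_from_camera' in p: return np.array(p['world_from_camera'])
    T=np.eye(4);T[:3,:3]=R.from_rotvec(s['tcp_rot']).as_matrix();T[:3,3]=s['tool_pos'];return T@np.array(p['mount'])
def ray(p,uv,T):
    n=cv2.undistortPoints(np.array([[uv]],float),np.array(p['intrinsics']),np.array(p['D']))[0,0]
    return T[:3,3],T[:3,:3]@np.array([n[0],-n[1],-1])
def onz(p,uv,z,T):
    o,d=ray(p,uv,T);return o+d*(z-o[2])/d[2]
def proj(p,X,T):
    c=(np.asarray(X)-T[:3,3])@T[:3,:3]
    c=c*[1,-1,-1]
    return cv2.projectPoints(c.reshape(-1,1,3),np.zeros(3),np.zeros(3),np.array(p['intrinsics']),np.array(p['D']))[0][:,0]
E
python3 - <<'E'
from h import *
s=status.read_state();print({k:np.round(v,3) for k,v in s.items()})
ims=[]
for n in ['top','side']:
    p=read_camera(n);T=W(p);print(n,T.round(3).tolist())
    im=p['color'][:,:,::-1].copy()
    for o in ['tray','tin_left','tape_measure','spot_soap','spool_3']:
        for m in masks_of(p,o)[:4]:
            print(o,round(m['score'],2),np.round(m['bbox'],0),m['mask'].sum())
            if o=='tray' and n=='top':
                q=cv2.minAreaRect(np.argwhere(m['mask'])[:,::-1].astype(np.float32))
                print([onz(p,u,.02,T).round(3).tolist() for u in cv2.boxPoints(q)])
    cv2.imwrite(f'pics/{n}.png',im)
E
```

```text
{'time': np.float64(0.0), 'q': array([-1.151,  0.265,  1.605, -0.   ,  1.274, -0.037]), 'joint_vel': array([0.   , 0.001, 0.001, 0.001, 0.001, 0.   ]), 'joint_torque': array([ 0.0000e+00, -5.1511e+01, -3.6731e+01,  0.0000e+00,  1.3000e-02,
        0.0000e+00]), 'tool_pos': array([ 0.297, -0.605,  0.23 ]), 'tcp_rot': array([-3.058e+00, -7.110e-01,  1.000e-03]), 'wrist_force': array([0.543, 0.044, 0.092]), 'torque': array([0.056, 0.029, 0.04 ]), 'grip_force': np.float64(0.0), 'width': np.float64(1.0)}
top [[0.025, 0.995, -0.096, 0.543], [-1.0, 0.023, -0.016, -0.007], [-0.013, 0.097, 0.995, 0.926], [0.0, 0.0, 0.0, 1.0]]
tray 0.85 [210. 215. 374. 291.] 7458
[[0.468, 0.12, 0.02], [0.6, 0.107, 0.02], [0.56, -0.266, 0.02], [0.428, -0.25, 0.02]]
tin_left 0.84 [216. 233. 244. 257.] 585
tape_measure 0.62 [222. 168. 245. 192.] 455
tape_measure 0.42 [285. 176. 315. 194.] 523
spot_soap 0.96 [285. 177. 314. 193.] 520
spool_3 0.58 [342. 164. 374. 190.] 558
side [[-1.0, -0.003, -0.014, 0.616], [-0.01, -0.504, 0.864, 0.867], [-0.01, 0.864, 0.504, 0.537], [0.0, 0.0, 0.0, 1.0]]
tray 0.85 [264. 148. 318. 231.] 2236
tray 0.58 [214. 206. 236. 225.] 365
tin_left 0.76 [277. 181. 301. 222.] 914
tape_measure 0.85 [211. 195. 236. 224.] 398
spot_soap 0.56 [221. 178. 239. 192.] 248
spool_3 0.67 [218. 137. 236. 170.] 480
```

```bash
python3 - <<'E'
from h import *
a=cv2.imread('pics/top.png')[130:320,170:410];b=cv2.imread('pics/side.png')[120:250,180:340]
cv2.imwrite('pics/t2.png',cv2.resize(a,None,fx=3.2,fy=3.0,interpolation=3)); cv2.imwrite('pics/s2.png',cv2.resize(b,None,fx=4,fy=4,interpolation=3))
E
```

```text
(no output)
```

View pics/t2.png

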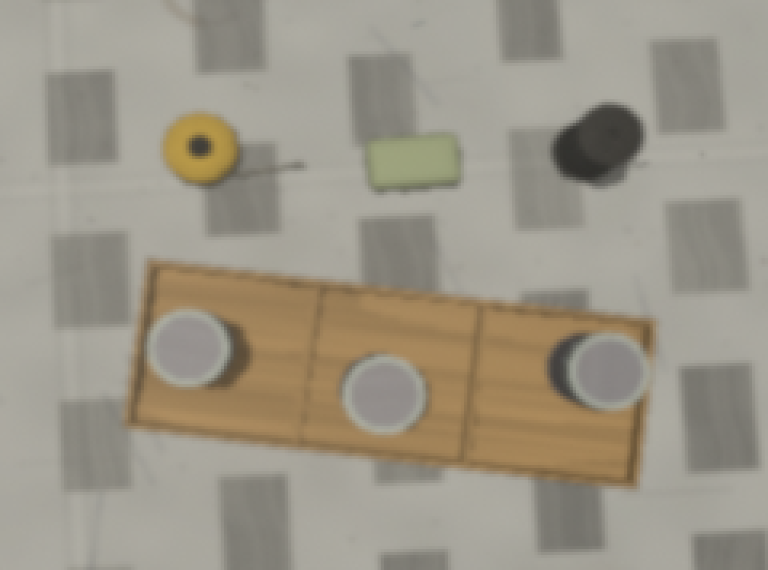

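View pics/s2.png

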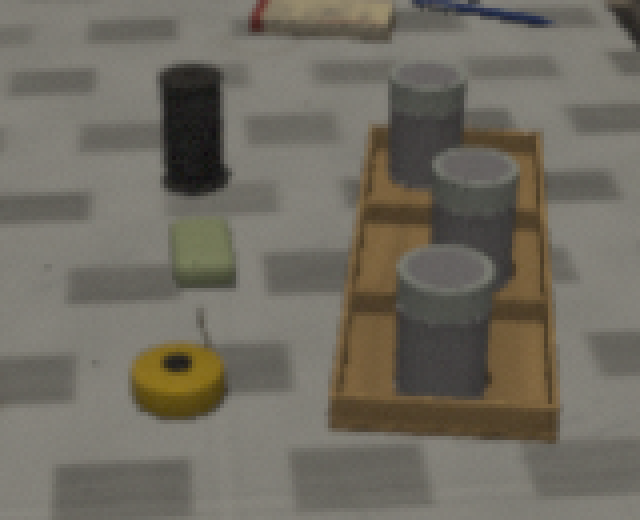

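The top view shows three grey lids at about (229,246), (290,261) and (360,254) px. The yellow tape, green soap and black spool are well behind the tray, and the side view agrees. Next I refine the lid centres.

```bash
cat >> h.py <<'E'
def to_tool(target):
    s=status.read_state();M=R.from_rotvec(s['tcp_rot']).as_matrix()
    return (M.T@(np.array(target)-s['tool_pos'])).round(4)
E
python3 - <<'E'
from h import *
p=read_camera('top');T=W(p)
hsv=cv2.cvtColor(p['color'],cv2.COLOR_RGB2HSV)
g=((hsv[:,:,1]<50)&(hsv[:,:,2]>105)).astype(np.uint8)
for c in [(229.1,246),(290.3,261.3),(360.3,253.7)]:
    mk=np.zeros_like(g);cv2.circle(mk,(round(c[0]),round(c[1])),14,1,-1)
    pts=np.argwhere(g&mk)[:,::-1].astype(np.float32)
    (u,v),r=cv2.minEnclosingCircle(pts);m=pts.mean(0)
    print(m,(u,v),r,len(pts),'lid',onz(p,m,.085,T).round(4),'pxsize',np.linalg.norm(onz(p,m,.085,T)-onz(p,m+[1,0],.085,T)).round(5))
# side-view check of predicted lid centres
q=read_camera('side');Ts=W(q)
X=[onz(p,c,.085,T) for c in [(229.1,246),(290.3,261.3),(360.3,253.7)]]
print('side px (view: 291.5,187 / 298.5,161.5 / 287,139)',proj(q,np.array(X),Ts).round(1))
for n in ['tape_measure','spot_soap','spool_3']:
    m=masks_of(p,n)
    if m:b=m[0]['bbox'];print(n,onz(p,((b[0]+b[2])/2,(b[1]+b[3])/2),.03,T).round(3))
M=R.from_rotvec(status.read_state()['tcp_rot']).as_matrix();print(M.round(3))
E
```

```text
[228.6106  245.57039] (228.5, 245.5) 13.509356498718262 547 lid [0.5302 0.0665 0.085 ] pxsize 0.00213
[289.4853  260.94116] (289.5, 261.0) 13.463011741638184 544 lid [ 0.501  -0.0632  0.085 ] pxsize 0.00211
[359.88116 253.36015] (360.2748107910156, 253.7061004638672) 13.782546043395996 547 lid [ 0.5201 -0.2127  0.085 ] pxsize 0.00215
side px (view: 291.5,187 / 298.5,161.5 / 287,139) [[291.8 185.7]
 [298.9 160.5]
 [287.1 137.9]]
tape_measure [0.677 0.065 0.03 ]
spot_soap [ 0.67  -0.086  0.03 ]
spool_3 [ 0.693 -0.219  0.03 ]
[[ 0.897  0.441 -0.   ]
 [ 0.441 -0.897 -0.   ]
 [-0.     0.    -1.   ]]
```

>>> {"method": "drive_tool", "body": {
  "rows": [
    [0, 0, 0, 0.021, -0.0208, 0.001, 1],
    [0, 0, 0, 0.021, -0.0208, 0.001, 1],
    [0, 0, 0, 0.021, -0.0208, 0.001, 1],
    [0, 0, 0, 0.021, -0.0208, 0.001, 1],
    [0, 0, 0, 0.021, -0.0208, 0.001, 1],
    [0, 0, 0, 0.021, -0.0208, 0.001, 1],
    [0, 0, 0, 0.021, -0.0208, 0.001, 1],
    [0, 0, 0, 0.021, -0.0208, 0.001, 1]
  ],
  "force": 40
}}

```text
time: 1.52
tool_pos: [0.3754, -0.381, 0.2234]
tcp_rot: [3.06, 0.711, 0.001]
wrist_force: [1.1, 0.5, 0.8]
width: 1.002
grip_force: 0.0
```

>>> {"method": "drive_tool", "body": {
  "rows": [
    [0, 0, 0, 0.021, -0.0208, 0.001, 1],
    [0, 0, 0, 0.021, -0.0208, 0.001, 1],
    [0, 0, 0, 0.021, -0.0208, 0.001, 1],
    [0, 0, 0, 0.021, -0.0208, 0.001, 1],
    [0, 0, 0, 0.021, -0.0208, 0.001, 1],
    [0, 0, 0, 0.021, -0.0208, 0.001, 1],
    [0, 0, 0, 0.021, -0.0208, 0.001, 1],
    [0, 0, 0, 0.021, -0.0208, 0.001, 1]
  ]
}}

```text
time: 2.18
tool_pos: [0.4528, -0.1575, 0.2156]
tcp_rot: [3.06, 0.711, 0.001]
wrist_force: [1.0, -0.7, -0.8]
width: 0.998
grip_force: 0.0
```

>>> {"method": "drive_tool", "body": {
  "rows": [
    [0, 0, 0, 0.021, -0.0208, 0.001, 1],
    [0, 0, 0, 0.021, -0.0208, 0.001, 1],
    [0, 0, 0, 0.021, -0.0208, 0.001, 1],
    [0, 0, 0, 0.021, -0.0208, 0.001, 1],
    [0, 0, 0, 0.021, -0.0208, 0.001, 1],
    [0, 0, 0, 0.021, -0.0208, 0.001, 1],
    [0, 0, 0, 0.021, -0.0208, 0.001, 1],
    [0, 0, 0, 0, 0, 0.001, 1]
  ]
}}

```text
time: 2.85
tool_pos: [0.5216, 0.0408, 0.2077]
tcp_rot: [-3.057, -0.716, -0.004]
wrist_force: [0.2, -0.9, 0.0]
width: 1.0
grip_force: 0.0
```

```bash
python3 - <<'E'
from h import *
print(status.read_state()['tool_pos'],to_tool([.530,.066,.041]))
p=read_camera('wrist');T=W(p);cv2.imwrite('pics/w1.png',p['color'][:,:,::-1])
print(proj(p,np.array([[.530,.0665,.085]]),T), [(round(m['score'],2),m['bbox']) for m in masks_of(p,'tin_left')])
E
```

```text
[0.52162133 0.04082598 0.20766219] [ 0.0182 -0.0186  0.1667]
[[237.51077079 159.43204157]] [(0.78, [210.0, 128.8, 267.4, 186.0])]
```

View pics/w1.png

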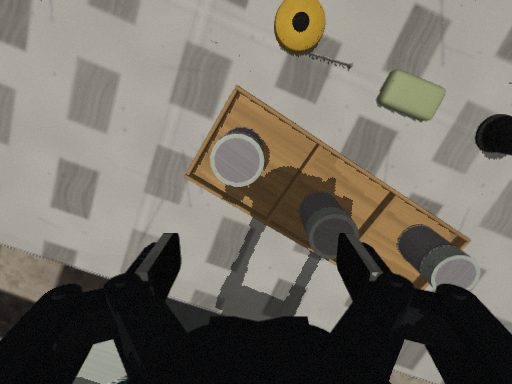

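The picture shows the left tin's lid at (238,158), against a predicted (237,159), so the position holds. Descending.

>>> {"method": "drive_tool", "body": {
  "rows": [
    [0, 0, 0, 0.0182, -0.0186, 0, 1],
    [0, 0, 0, 0, 0, 0, 1],
    [0, 0, 0, 0, 0, 0.02, 1],
    [0, 0, 0, 0, 0, 0.02, 1],
    [0, 0, 0, 0, 0, 0.02, 1],
    [0, 0, 0, 0, 0, 0.02, 1],
    [0, 0, 0, 0, 0, 0.02, 1],
    [0, 0, 0, 0, 0, 0.02, 1]
  ]
}}

```text
time: 3.62
tool_pos: [0.528, 0.0598, 0.0867]
tcp_rot: [3.06, 0.709, 0.0]
wrist_force: [-0.3, 0.0, -0.1]
width: 1.0
grip_force: 0.0
```

>>> {"method": "drive_tool", "body": {
  "rows": [
    [0, 0, 0, 0, 0, 0.0155, 1],
    [0, 0, 0, 0, 0, 0.0155, 1],
    [0, 0, 0, 0, 0, 0.0155, 1],
    [0, 0, 0, 0, 0, 0, 1],
    [0, 0, 0, 0, 0, 0, 1],
    [0, 0, 0, 0, 0, 0, 1]
  ]
}}

```text
time: 4.12
tool_pos: [0.5289, 0.0606, 0.0417]
tcp_rot: [3.06, 0.71, 0.002]
wrist_force: [0.1, -0.2, 0.3]
width: 1.001
grip_force: 0.0
```

>>> {"method": "drive_tool", "body": {
  "rows": [
    [0, 0, 0, 0, 0, 0, 0.6],
    [0, 0, 0, 0, 0, 0, 0.4],
    [0, 0, 0, 0, 0, 0, 0.3],
    [0, 0, 0, 0, 0, 0, 0.3],
    [0, 0, 0, 0, 0, 0, 0.3],
    [0, 0, 0, 0, 0, 0, 0.3],
    [0, 0, 0, 0, 0, 0, 0.3],
    [0, 0, 0, 0, 0, 0, 0.3]
  ]
}}

```text
time: 4.78
tool_pos: [0.5287, 0.0625, 0.0423]
tcp_rot: [-3.059, -0.711, -0.002]
wrist_force: [-3.3, 3.4, 6.5]
width: 0.613
grip_force: 40.9
```

>>> {"method": "drive_tool", "body": {
  "rows": [
    [0, 0, 0, 0, 0, -0.005, 0.3],
    [0, 0, 0, 0, 0, -0.01, 0.3],
    [0, 0, 0, 0, 0, -0.01, 0.3],
    [0, 0, 0, 0, 0, -0.01, 0.3],
    [0, 0, 0, 0, 0, -0.01, 0.3],
    [0, 0, 0, 0, 0, -0.01, 0.3],
    [0, 0, 0, 0, 0, -0.005, 0.3],
    [0, 0, 0, 0, 0, 0, 0.3]
  ]
}}

```text
time: 5.45
tool_pos: [0.5299, 0.0614, 0.103]
tcp_rot: [3.059, 0.711, 0.006]
wrist_force: [1.2, 0.4, -6.1]
width: 0.613
grip_force: 43.3
```

>>> {"method": "drive_tool", "body": {
  "rows": [
    [0, 0, 0, 0, 0, 0, 0.3],
    [0, 0, 0, 0, 0, 0, 0.3],
    [0, 0, 0, 0, 0, 0, 0.3],
    [0, 0, 0, 0, 0, 0, 0.3],
    [0, 0, 0, 0, 0, 0, 0.3]
  ]
}}

```text
time: 5.87
tool_pos: [0.5278, 0.0613, 0.1001]
tcp_rot: [-3.06, -0.711, 0.002]
wrist_force: [0.4, 0.1, -6.4]
width: 0.617
grip_force: 43.4
```

>>> {"method": "drive_tool", "body": {
  "rows": [
    [0, 0, 0, 0, 0, 0, 0.3],
    [0, 0, 0, 0, 0, 0, 0.3],
    [0, 0, 0, 0, 0, 0, 0.3]
  ]
}}

```text
time: 6.12
tool_pos: [0.5283, 0.0613, 0.1007]
tcp_rot: [-3.06, -0.711, 0.0]
wrist_force: [-1.0, -0.1, -6.2]
width: 0.615
grip_force: 43.4
```

```bash
python3 - <<'E'
from h import *
s=status.read_state();print(s['wrist_force'],s['torque'],s['joint_torque'].round(3) if hasattr(s['joint_torque'],'round') else s['joint_torque'],s['grip_force'],s['tool_pos'],s['width'])
E
```

```text
[-0.96837364 -0.08752508 -6.20257957] [0.03646299 0.03363485 0.06262224] [-0.0000e+00 -4.1986e+01 -3.5116e+01  9.0000e-03 -1.6000e-02 -0.0000e+00] 43.35219020198565 [0.52828726 0.06130226 0.10065759] 0.6146068869179552
```

Left is about 6.25 N. Setting it back down.

>>> {"method": "drive_tool", "body": {
  "rows": [
    [0, 0, 0, 0, 0, 0.01, 0.3],
    [0, 0, 0, 0, 0, 0.01, 0.3],
    [0, 0, 0, 0, 0, 0.01, 0.3],
    [0, 0, 0, 0, 0, 0.01, 0.3],
    [0, 0, 0, 0, 0, 0.01, 0.3],
    [0, 0, 0, 0, 0, 0.005, 0.3],
    [0, 0, 0, 0, 0, 0.003, 0.3],
    [0, 0, 0, 0, 0, 0.002, 0.3]
  ]
}}

```text
time: 6.78
tool_pos: [0.5272, 0.0616, 0.0422]
tcp_rot: [-3.059, -0.711, 0.006]
wrist_force: [-12.1, 1.4, 24.8]
width: 0.617
grip_force: 44.5
```

>>> {"method": "drive_tool", "body": {
  "rows": [
    [0, 0, 0, 0, 0, 0, 0.3],
    [0, 0, 0, 0, 0, 0, 0.3],
    [0, 0, 0, 0, 0, 0, 0.3]
  ]
}}

```text
time: 7.03
tool_pos: [0.5276, 0.0616, 0.0423]
tcp_rot: [-3.059, -0.711, 0.003]
wrist_force: [-7.6, 1.2, 7.9]
width: 0.615
grip_force: 43.4
```

>>> {"method": "drive_tool", "body": {
  "rows": [
    [0, 0, 0, 0, 0, 0, 0.65],
    [0, 0, 0, 0, 0, 0, 0.7],
    [0, 0, 0, 0, 0, 0, 0.8],
    [0, 0, 0, 0, 0, 0, 0.9],
    [0, 0, 0, 0, 0, 0, 1],
    [0, 0, 0, 0, 0, 0, 1],
    [0, 0, 0, 0, 0, 0, 1]
  ]
}}

```text
time: 7.62
tool_pos: [0.5285, 0.0613, 0.0408]
tcp_rot: [3.06, 0.711, 0.0]
wrist_force: [0.5, 0.2, 0.3]
width: 0.999
grip_force: 0.0
```

>>> {"method": "drive_tool", "body": {
  "rows": [
    [0, 0, 0, 0, 0, -0.01, 1],
    [0, 0, 0, 0, 0, -0.02, 1],
    [0, 0, 0, 0, 0, -0.02, 1],
    [0, 0, 0, 0, 0, -0.02, 1],
    [0, 0, 0, 0, 0, -0.02, 1],
    [0, 0, 0, 0, 0, -0.015, 1],
    [0, 0, 0, 0, 0, 0, 1],
    [0, 0, 0, 0, 0, 0, 1]
  ]
}}

```text
time: 8.28
tool_pos: [0.5293, 0.0614, 0.1473]
tcp_rot: [3.06, 0.711, 0.005]
wrist_force: [-0.6, 0.6, -0.9]
width: 1.002
grip_force: 0.0
```

```bash
python3 - <<'E'
from h import *
print(status.read_state()['tool_pos'],to_tool([.501,-.063,.041]),to_tool([.528,.061,.041]))
p=read_camera('wrist');T=W(p);cv2.imwrite('pics/w2.png',p['color'][:,:,::-1])
print(proj(p,np.array([[.501,-.0632,.085]]),T), [(round(m['score'],2),m['bbox']) for m in masks_of(p,'tin_left')])
E
```

```text
[0.52932234 0.0613699  0.14725665] [-0.0806  0.099   0.1061] [-0.0017 -0.0004  0.1063]
[[369.9432016  283.64777721]] [(0.88, [223.0, 152.8, 293.7, 226.0])]
```

View pics/w2.png

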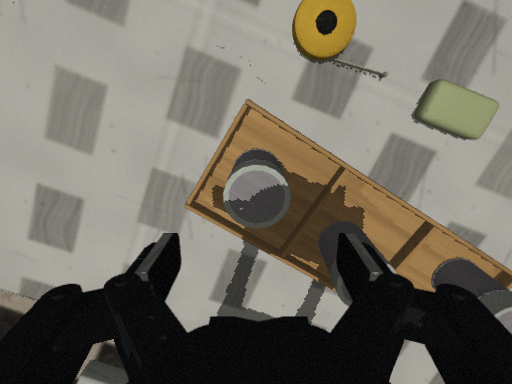

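The left tin stands upright in its bay at about (257,195) px. Moving to the middle tin.

>>> {"method": "drive_tool", "body": {
  "rows": [
    [0, 0, 0, -0.016, 0.0198, 0, 1],
    [0, 0, 0, -0.016, 0.0198, 0, 1],
    [0, 0, 0, -0.016, 0.0198, 0, 1],
    [0, 0, 0, -0.016, 0.0198, 0, 1],
    [0, 0, 0, -0.016, 0.0198, 0, 1],
    [0, 0, 0, 0, 0, 0, 1],
    [0, 0, 0, 0, 0, 0, 1],
    [0, 0, 0, 0, 0, 0, 1]
  ]
}}

```text
time: 9.05
tool_pos: [0.4995, -0.0625, 0.1446]
tcp_rot: [-3.059, -0.71, 0.003]
wrist_force: [-0.1, 1.2, 0.5]
width: 0.996
grip_force: 0.0
```

>>> {"method": "drive_tool", "body": {
  "rows": [
    [0, 0, 0, 0, 0, 0.016, 1],
    [0, 0, 0, 0, 0, 0.02, 1],
    [0, 0, 0, 0, 0, 0.02, 1],
    [0, 0, 0, 0, 0, 0.02, 1],
    [0, 0, 0, 0, 0, 0.015, 1],
    [0, 0, 0, 0, 0, 0.014, 1],
    [0, 0, 0, 0, 0, 0, 1],
    [0, 0, 0, 0, 0, 0, 1]
  ]
}}

```text
time: 9.72
tool_pos: [0.4992, -0.0616, 0.0397]
tcp_rot: [-3.058, -0.713, 0.004]
wrist_force: [-0.8, -0.2, -0.3]
width: 0.998
grip_force: 0.0
```

>>> {"method": "drive_tool", "body": {
  "rows": [
    [0, 0, 0, 0, 0, 0, 0.6],
    [0, 0, 0, 0, 0, 0, 0.4],
    [0, 0, 0, 0, 0, 0, 0.3],
    [0, 0, 0, 0, 0, 0, 0.3],
    [0, 0, 0, 0, 0, 0, 0.3],
    [0, 0, 0, 0, 0, 0, 0.3],
    [0, 0, 0, 0, 0, 0, 0.3],
    [0, 0, 0, 0, 0, 0, 0.3]
  ]
}}

```text
time: 10.38
tool_pos: [0.5015, -0.0627, 0.0423]
tcp_rot: [3.06, 0.711, 0.004]
wrist_force: [0.2, 2.9, 5.6]
width: 0.633
grip_force: 42.8
```

>>> {"method": "drive_tool", "body": {
  "rows": [
    [0, 0, 0, 0, 0, -0.005, 0.3],
    [0, 0, 0, 0, 0, -0.01, 0.3],
    [0, 0, 0, 0, 0, -0.01, 0.3],
    [0, 0, 0, 0, 0, -0.01, 0.3],
    [0, 0, 0, 0, 0, -0.01, 0.3],
    [0, 0, 0, 0, 0, -0.01, 0.3],
    [0, 0, 0, 0, 0, -0.005, 0.3],
    [0, 0, 0, 0, 0, 0, 0.3]
  ]
}}

```text
time: 11.05
tool_pos: [0.5016, -0.0631, 0.1029]
tcp_rot: [3.059, 0.711, 0.005]
wrist_force: [-0.0, 0.2, -1.9]
width: 0.631
grip_force: 42.6
```

>>> {"method": "drive_tool", "body": {
  "rows": [
    [0, 0, 0, 0, 0, 0, 0.3],
    [0, 0, 0, 0, 0, 0, 0.3],
    [0, 0, 0, 0, 0, 0, 0.3],
    [0, 0, 0, 0, 0, 0, 0.3],
    [0, 0, 0, 0, 0, 0, 0.3]
  ]
}}

```text
time: 11.47
tool_pos: [0.4997, -0.0628, 0.1002]
tcp_rot: [-3.06, -0.711, 0.002]
wrist_force: [0.1, 0.3, -1.0]
width: 0.634
grip_force: 42.6
```

>>> {"method": "drive_tool", "body": {
  "rows": [
    [0, 0, 0, 0, 0, 0, 0.3],
    [0, 0, 0, 0, 0, 0, 0.3],
    [0, 0, 0, 0, 0, 0, 0.3]
  ]
}}

```text
time: 11.72
tool_pos: [0.5001, -0.0628, 0.1006]
tcp_rot: [-3.06, -0.711, 0.0]
wrist_force: [-0.7, -0.6, -1.6]
width: 0.631
grip_force: 42.6
```

```bash
python3 - <<'E'
from h import *
q=read_camera('side');cv2.imwrite('pics/s3.png',cv2.resize(q['color'][80:250,180:380,::-1],None,fx=3.5,fy=3.5))
f=status.read_state();print(f['wrist_force'],f['joint_torque'])
E
```

```text
[ 0.33065521 -0.48495607 -2.35882127] [ 9.61957303e-04 -3.65263653e+01 -3.28734326e+01 -5.48781481e-04
  5.06021694e-03  1.45493335e-06]
```

View pics/s3.png

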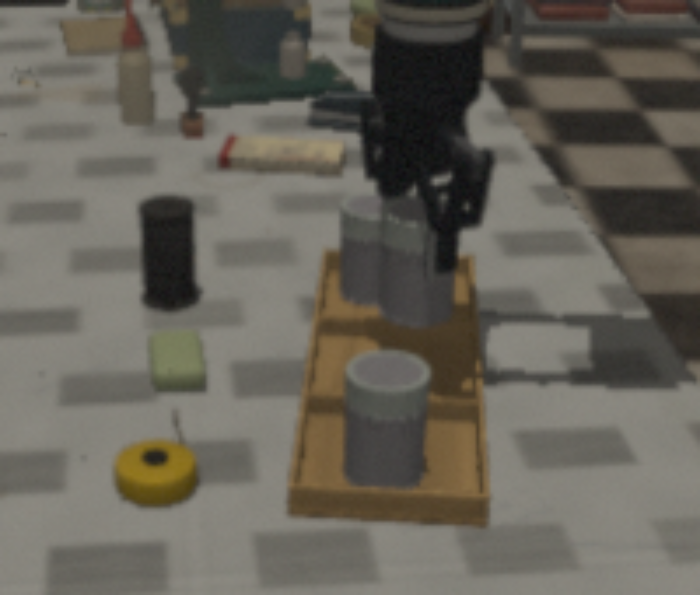

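The middle tin is clearly lifted, with its underside at about (418,325) in the crop, and it weighs about 1.6 N. The left tin stands in its bay. Setting the middle one back.

>>> {"method": "drive_tool", "body": {
  "rows": [
    [0, 0, 0, 0, 0, 0.01, 0.3],
    [0, 0, 0, 0, 0, 0.01, 0.3],
    [0, 0, 0, 0, 0, 0.01, 0.3],
    [0, 0, 0, 0, 0, 0.01, 0.3],
    [0, 0, 0, 0, 0, 0.01, 0.3],
    [0, 0, 0, 0, 0, 0.005, 0.3],
    [0, 0, 0, 0, 0, 0.003, 0.3],
    [0, 0, 0, 0, 0, 0.002, 0.3]
  ]
}}

```text
time: 12.43
tool_pos: [0.499, -0.0625, 0.0423]
tcp_rot: [-3.058, -0.711, 0.007]
wrist_force: [-15.4, 3.0, 33.8]
width: 0.633
grip_force: 45.5
```

>>> {"method": "drive_tool", "body": {
  "rows": [
    [0, 0, 0, 0, 0, 0, 0.3],
    [0, 0, 0, 0, 0, 0, 0.3],
    [0, 0, 0, 0, 0, 0, 0.3]
  ]
}}

```text
time: 12.68
tool_pos: [0.499, -0.0625, 0.0424]
tcp_rot: [-3.058, -0.711, 0.005]
wrist_force: [-10.4, 2.2, 16.5]
width: 0.634
grip_force: 44.2
```

>>> {"method": "drive_tool", "body": {
  "rows": [
    [0, 0, 0, 0, 0, 0, 0.65],
    [0, 0, 0, 0, 0, 0, 0.7],
    [0, 0, 0, 0, 0, 0, 0.8],
    [0, 0, 0, 0, 0, 0, 0.9],
    [0, 0, 0, 0, 0, 0, 1],
    [0, 0, 0, 0, 0, 0, 1],
    [0, 0, 0, 0, 0, 0, 1]
  ]
}}

```text
time: 13.27
tool_pos: [0.5002, -0.0628, 0.0406]
tcp_rot: [-3.06, -0.711, 0.0]
wrist_force: [0.5, -0.2, -0.8]
width: 0.998
grip_force: 0.0
```

>>> {"method": "drive_tool", "body": {
  "rows": [
    [0, 0, 0, 0, 0, -0.01, 1],
    [0, 0, 0, 0, 0, -0.02, 1],
    [0, 0, 0, 0, 0, -0.02, 1],
    [0, 0, 0, 0, 0, -0.02, 1],
    [0, 0, 0, 0, 0, -0.02, 1],
    [0, 0, 0, 0, 0, -0.015, 1],
    [0, 0, 0, 0, 0, 0, 1],
    [0, 0, 0, 0, 0, 0, 1]
  ]
}}

```text
time: 13.93
tool_pos: [0.5012, -0.063, 0.1472]
tcp_rot: [3.059, 0.711, 0.005]
wrist_force: [-0.8, 0.7, 0.6]
width: 1.001
grip_force: 0.0
```

```bash
python3 - <<'E'
from h import *
print(status.read_state()['tool_pos'],to_tool([.520,-.213,.041]))
p=read_camera('wrist');T=W(p)
print('mid',proj(p,np.array([[.500,-.063,.085],[.520,-.213,.085]]),T), [(round(m['score'],2),m['bbox']) for m in masks_of(p,'tin_left')])
E
```

```text
[ 0.50119274 -0.06300214  0.14722963] [-0.0496  0.1427  0.1064]
mid [[258.23490798 200.29863049]
 [425.72711428 253.1698605 ]] [(0.71, [80.0, 54.6, 188.3, 130.2])]
```

>>> {"method": "drive_tool", "body": {
  "rows": [
    [0, 0, 0, -0.0081, 0.0239, 0, 1],
    [0, 0, 0, -0.0081, 0.0239, 0, 1],
    [0, 0, 0, -0.0081, 0.0239, 0, 1],
    [0, 0, 0, -0.0081, 0.0239, 0, 1],
    [0, 0, 0, -0.0081, 0.0239, 0, 1],
    [0, 0, 0, -0.0081, 0.0239, 0, 1],
    [0, 0, 0, 0, 0, 0, 1],
    [0, 0, 0, 0, 0, 0, 1]
  ]
}}

```text
time: 14.7
tool_pos: [0.5187, -0.2135, 0.1439]
tcp_rot: [-3.059, -0.707, 0.004]
wrist_force: [-0.2, 0.8, -0.0]
width: 1.003
grip_force: 0.0
```

```bash
python3 - <<'E'
from h import *
print(status.read_state()['tool_pos'],to_tool([.520,-.213,.041]))
p=read_camera('wrist');T=W(p);cv2.imwrite('pics/w4.png',p['color'][:,:,::-1])
print(proj(p,np.array([[.500,-.063,.085],[.520,-.213,.085]]),T), [(round(m['score'],2),m['bbox']) for m in masks_of(p,'tin_left')])
E
```

```text
[ 0.51871136 -0.21350211  0.14387473] [0.0016 0.0004 0.1029]
[[ 66.28116063 138.75363802]
 [259.48678473 199.54008291]] [(0.91, [0.9, 7.5, 30.2, 67.3])]
```

View pics/w4.png

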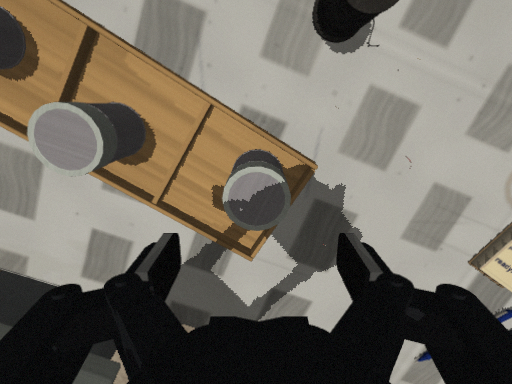

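The right lid is at (257,198), against a predicted (259,199.5), and the middle tin stands upright at (66,138). Grasping the right tin.

>>> {"method": "drive_tool", "body": {
  "rows": [
    [0, 0, 0, 0, 0, 0.016, 1],
    [0, 0, 0, 0, 0, 0.02, 1],
    [0, 0, 0, 0, 0, 0.02, 1],
    [0, 0, 0, 0, 0, 0.02, 1],
    [0, 0, 0, 0, 0, 0.015, 1],
    [0, 0, 0, 0, 0, 0.013, 1],
    [0, 0, 0, 0, 0, 0, 1],
    [0, 0, 0, 0, 0, 0, 1]
  ]
}}

```text
time: 15.47
tool_pos: [0.5191, -0.2118, 0.041]
tcp_rot: [-3.058, -0.712, 0.003]
wrist_force: [-0.0, -0.5, -1.1]
width: 1.0
grip_force: 0.0
```

>>> {"method": "drive_tool", "body": {
  "rows": [
    [0, 0, 0, 0, 0, 0, 0.6],
    [0, 0, 0, 0, 0, 0, 0.4],
    [0, 0, 0, 0, 0, 0, 0.3],
    [0, 0, 0, 0, 0, 0, 0.3],
    [0, 0, 0, 0, 0, 0, 0.3],
    [0, 0, 0, 0, 0, 0, 0.3],
    [0, 0, 0, 0, 0, 0, 0.3],
    [0, 0, 0, 0, 0, 0, 0.3]
  ]
}}

```text
time: 16.13
tool_pos: [0.5208, -0.213, 0.0434]
tcp_rot: [3.059, 0.711, 0.003]
wrist_force: [-2.2, 2.2, 6.6]
width: 0.622
grip_force: 43.1
```

>>> {"method": "drive_tool", "body": {
  "rows": [
    [0, 0, 0, 0, 0, -0.005, 0.3],
    [0, 0, 0, 0, 0, -0.01, 0.3],
    [0, 0, 0, 0, 0, -0.01, 0.3],
    [0, 0, 0, 0, 0, -0.01, 0.3],
    [0, 0, 0, 0, 0, -0.01, 0.3],
    [0, 0, 0, 0, 0, -0.01, 0.3],
    [0, 0, 0, 0, 0, -0.005, 0.3],
    [0, 0, 0, 0, 0, 0, 0.3]
  ]
}}

```text
time: 16.8
tool_pos: [0.5212, -0.2136, 0.104]
tcp_rot: [3.058, 0.711, 0.005]
wrist_force: [0.5, -0.1, -4.8]
width: 0.622
grip_force: 42.9
```

>>> {"method": "drive_tool", "body": {
  "rows": [
    [0, 0, 0, 0, 0, 0, 0.3],
    [0, 0, 0, 0, 0, 0, 0.3],
    [0, 0, 0, 0, 0, 0, 0.3],
    [0, 0, 0, 0, 0, 0, 0.3],
    [0, 0, 0, 0, 0, 0, 0.3]
  ]
}}

```text
time: 17.22
tool_pos: [0.5194, -0.2127, 0.1011]
tcp_rot: [-3.059, -0.711, 0.002]
wrist_force: [-0.3, -0.6, -3.4]
width: 0.623
grip_force: 42.9
```

>>> {"method": "drive_tool", "body": {
  "rows": [
    [0, 0, 0, 0, 0, 0, 0.3],
    [0, 0, 0, 0, 0, 0, 0.3],
    [0, 0, 0, 0, 0, 0, 0.3]
  ]
}}

```text
time: 17.47
tool_pos: [0.5198, -0.2129, 0.1016]
tcp_rot: [-3.06, -0.711, 0.0]
wrist_force: [-0.8, 0.3, -3.5]
width: 0.622
grip_force: 42.9
```

Right is about 3.5 N, so the left tin is heaviest (6.2, 1.6 and 3.5 N). Returning the right tin to its bay.

>>> {"method": "drive_tool", "body": {
  "rows": [
    [0, 0, 0, 0, 0, 0.01, 0.3],
    [0, 0, 0, 0, 0, 0.01, 0.3],
    [0, 0, 0, 0, 0, 0.01, 0.3],
    [0, 0, 0, 0, 0, 0.01, 0.3],
    [0, 0, 0, 0, 0, 0.01, 0.3],
    [0, 0, 0, 0, 0, 0.005, 0.3],
    [0, 0, 0, 0, 0, 0.003, 0.3],
    [0, 0, 0, 0, 0, 0.001, 0.3]
  ]
}}

```text
time: 18.13
tool_pos: [0.5186, -0.2123, 0.0435]
tcp_rot: [-3.057, -0.711, 0.005]
wrist_force: [-9.3, 3.8, 15.0]
width: 0.624
grip_force: 44.5
```

>>> {"method": "drive_tool", "body": {
  "rows": [
    [0, 0, 0, 0, 0, 0, 0.3],
    [0, 0, 0, 0, 0, 0, 0.3],
    [0, 0, 0, 0, 0, 0, 0.3]
  ]
}}

```text
time: 18.38
tool_pos: [0.5194, -0.2127, 0.0435]
tcp_rot: [-3.059, -0.711, 0.002]
wrist_force: [-4.5, 2.8, 6.4]
width: 0.621
grip_force: 43.8
```

>>> {"method": "drive_tool", "body": {
  "rows": [
    [0, 0, 0, 0, 0, 0, 0.65],
    [0, 0, 0, 0, 0, 0, 0.7],
    [0, 0, 0, 0, 0, 0, 0.8],
    [0, 0, 0, 0, 0, 0, 0.9],
    [0, 0, 0, 0, 0, 0, 1],
    [0, 0, 0, 0, 0, 0, 1],
    [0, 0, 0, 0, 0, 0, 1]
  ]
}}

```text
time: 18.97
tool_pos: [0.5199, -0.213, 0.0428]
tcp_rot: [3.06, 0.711, 0.0]
wrist_force: [-0.2, 0.4, 0.7]
width: 0.999
grip_force: 0.0
```

>>> {"method": "drive_tool", "body": {
  "rows": [
    [0, 0, 0, 0, 0, -0.01, 1],
    [0, 0, 0, 0, 0, -0.02, 1],
    [0, 0, 0, 0, 0, -0.02, 1],
    [0, 0, 0, 0, 0, -0.02, 1],
    [0, 0, 0, 0, 0, -0.02, 1],
    [0, 0, 0, 0, 0, -0.015, 1],
    [0, 0, 0, 0, 0, 0, 1],
    [0, 0, 0, 0, 0, 0, 1]
  ]
}}

```text
time: 19.63
tool_pos: [0.5208, -0.2134, 0.1493]
tcp_rot: [3.058, 0.711, 0.004]
wrist_force: [0.2, 0.3, -1.2]
width: 1.0
grip_force: 0.0
```

```bash
python3 - <<'E'
from h import *
print(status.read_state()['tool_pos'],to_tool([.528,.061,.041]))
E
```

```text
[ 0.52076534 -0.21337938  0.14934104] [ 0.1273 -0.2433  0.108 ]
```

>>> {"method": "drive_tool", "body": {
  "rows": [
    [0, 0, 0, 0.016, -0.0303, 0, 1],
    [0, 0, 0, 0.016, -0.0303, 0, 1],
    [0, 0, 0, 0.016, -0.0303, 0, 1],
    [0, 0, 0, 0.016, -0.0303, 0, 1],
    [0, 0, 0, 0.016, -0.0303, 0, 1],
    [0, 0, 0, 0.016, -0.0303, 0, 1],
    [0, 0, 0, 0.016, -0.0303, 0, 1],
    [0, 0, 0, 0.016, -0.0303, 0, 1]
  ]
}}

```text
time: 20.3
tool_pos: [0.5262, 0.0626, 0.146]
tcp_rot: [-3.06, -0.711, 0.005]
wrist_force: [0.7, 0.4, -0.2]
width: 1.0
grip_force: 0.0
```

>>> {"method": "drive_tool", "body": {
  "rows": [
    [0, 0, 0, 0, 0, 0, 1],
    [0, 0, 0, 0, 0, 0, 1],
    [0, 0, 0, 0, 0, 0, 1],
    [0, 0, 0, 0, 0, 0, 1]
  ]
}}

```text
time: 20.63
tool_pos: [0.5272, 0.06, 0.1469]
tcp_rot: [3.06, 0.71, -0.003]
wrist_force: [-0.3, 0.6, 0.1]
width: 0.998
grip_force: 0.0
```

```bash
python3 - <<'E'
from h import *
print(status.read_state()['tool_pos'],to_tool([.528,.061,.041]))
p=read_camera('wrist');T=W(p)
print(proj(p,np.array([[.528,.061,.085]]),T), [(round(m['score'],2),m['bbox']) for m in masks_of(p,'tin_left')])
E
```

```text
[0.52719229 0.06001151 0.146894  ] [ 0.0013 -0.0005  0.1059]
[[257.08307048 198.18172295]] [(0.91, [224.7, 148.1, 294.1, 223.2]), (0.59, [432.2, 256.8, 510.9, 332.0])]
```

>>> {"method": "drive_tool", "body": {
  "rows": [
    [0, 0, 0, 0.001, 0, 0.016, 1],
    [0, 0, 0, 0, 0, 0.02, 1],
    [0, 0, 0, 0, 0, 0.02, 1],
    [0, 0, 0, 0, 0, 0.02, 1],
    [0, 0, 0, 0, 0, 0.015, 1],
    [0, 0, 0, 0, 0, 0.014, 1],
    [0, 0, 0, 0, 0, 0, 1],
    [0, 0, 0, 0, 0, 0, 1]
  ]
}}

```text
time: 21.4
tool_pos: [0.5279, 0.0605, 0.042]
tcp_rot: [-3.06, -0.709, 0.004]
wrist_force: [0.2, -0.4, 0.2]
width: 0.995
grip_force: 0.0
```

>>> {"method": "drive_tool", "body": {
  "rows": [
    [0, 0, 0, 0, 0, 0, 0.6],
    [0, 0, 0, 0, 0, 0, 0.4],
    [0, 0, 0, 0, 0, 0, 0.3],
    [0, 0, 0, 0, 0, 0, 0.3],
    [0, 0, 0, 0, 0, 0, 0.3],
    [0, 0, 0, 0, 0, 0, 0.3],
    [0, 0, 0, 0, 0, 0, 0.3],
    [0, 0, 0, 0, 0, 0, 0.3]
  ]
}}

```text
time: 22.07
tool_pos: [0.5297, 0.0619, 0.0443]
tcp_rot: [3.06, 0.712, 0.003]
wrist_force: [-2.1, 2.0, 6.7]
width: 0.616
grip_force: 41.5
```

>>> {"method": "drive_tool", "body": {
  "rows": [
    [0, 0, 0, 0, 0, -0.005, 0.3],
    [0, 0, 0, 0, 0, -0.01, 0.3],
    [0, 0, 0, 0, 0, -0.015, 0.3],
    [0, 0, 0, 0, 0, -0.02, 0.3],
    [0, 0, 0, 0, 0, -0.02, 0.3],
    [0, 0, 0, 0, 0, -0.02, 0.3],
    [0, 0, 0, 0, 0, -0.02, 0.3],
    [0, 0, 0, 0, 0, -0.02, 0.3]
  ]
}}

```text
time: 22.73
tool_pos: [0.5274, 0.0612, 0.173]
tcp_rot: [3.06, 0.711, -0.004]
wrist_force: [-0.8, 1.1, -6.1]
width: 0.618
grip_force: 43.4
```

>>> {"method": "drive_tool", "body": {
  "rows": [
    [0, 0, 0, 0, 0, -0.02, 0.3],
    [0, 0, 0, 0, 0, -0.02, 0.3],
    [0, 0, 0, 0, 0, -0.015, 0.3],
    [0, 0, 0, 0, 0, -0.01, 0.3],
    [0, 0, 0, 0, 0, -0.005, 0.3],
    [0, 0, 0, 0, 0, 0, 0.3],
    [0, 0, 0, 0, 0, 0, 0.3],
    [0, 0, 0, 0, 0, 0, 0.3]
  ]
}}

```text
time: 23.4
tool_pos: [0.5276, 0.0614, 0.2411]
tcp_rot: [-3.06, -0.711, 0.005]
wrist_force: [-0.4, 0.0, -5.7]
width: 0.615
grip_force: 43.6
```

>>> {"method": "drive_tool", "body": {
  "rows": [
    [0, 0, 0, 0, 0, 0, 0.3],
    [0, 0, 0, 0, 0, 0, 0.3],
    [0, 0, 0, 0, 0, 0, 0.3],
    [0, 0, 0, 0, 0, 0, 0.3],
    [0, 0, 0, 0, 0, 0, 0.3],
    [0, 0, 0, 0, 0, 0, 0.3],
    [0, 0, 0, 0, 0, 0, 0.3],
    [0, 0, 0, 0, 0, 0, 0.3]
  ]
}}

```text
time: 24.07
tool_pos: [0.5287, 0.0615, 0.2428]
tcp_rot: [3.06, 0.711, 0.0]
wrist_force: [0.2, -0.1, -5.6]
width: 0.62
grip_force: 43.5
```

```bash
python3 - <<'E'
from h import *
s=status.read_state();print(s['tool_pos'],s['wrist_force'],np.abs(s['joint_vel']).max())
q=read_camera('side');cv2.imwrite('pics/s5.png',cv2.resize(q['color'][60:250,180:380,::-1],None,fx=3.1,fy=3.1))
E
```

```text
[0.52872919 0.0614907  0.24283588] [ 0.20844364 -0.11435129 -5.56930219] 0.0016577124447961715
```

View pics/s5.png

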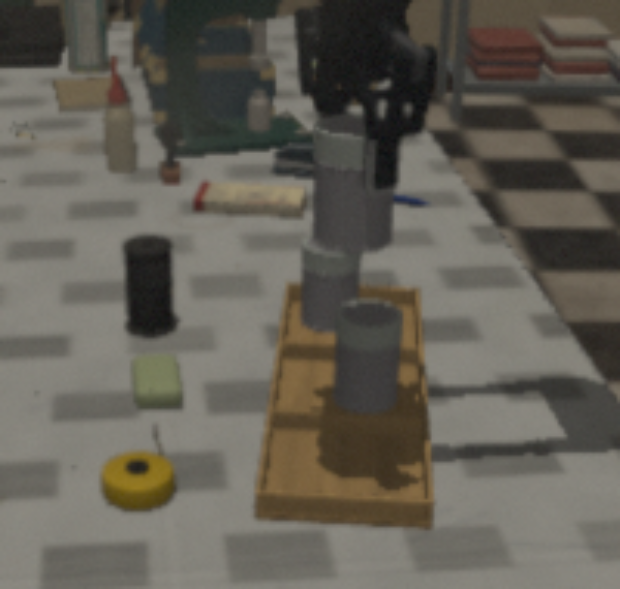

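The left tin is held upright at about (352,190) in the crop, with its underside near 0.20 m. The other two stand in their bays at (330,290) and (368,355), and the things behind the tray haven't moved.

```bash
python3 -c "
from workcell import workorder;print(workorder.finish_job())"
```

```text
the job is handed in; nothing more can be done
None
```

I hefted all three tins from left to right and handed the job in holding the heaviest, the left one (about 6.2 N, against 1.6 N middle and 3.5 N right), upright with its underside about 0.20 m above the table; the other two stand in their own bays.

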